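# Shift the wood lathe into third gear

### The arm

A 6-joint arm with a two-finger parallel gripper is mounted at the origin on the work surface. World frame = base frame: x ahead of the robot, y to its left, z up, the work surface at z = 0. Lengths are in m, angles in rad, forces in N, time in s.
With the tool pointing down it reaches from about 0.35 to 1 m from the base axis. Payload 7.1 kg.
Tool frame: the origin (TCP) lies between the finger pads; the fingertips stand 22 mm ahead of it and the grasp point (between the pads) lies 3 mm ahead of it; z points along the fingers, y is the line along which they close (so a half turn about z gives the same grasp; the last joint's range is limited). The gripper opens to 85 mm and grips with 20 to 120 N. Pads are 22 mm wide; open, the fingers measure 114 mm over their backs; the gripper's body (76 mm by 85 mm) begins 54 mm behind the grasp point. The pads swing forward as they close: fully open they stand 13 mm farther back than shut.
Start: joints at [-1.143, 0.423, 1.63, -0, 1.089, -0.019], TCP at [0.27, -0.564, 0.253] pointing down, gripper open.
Joint ranges: [-3, 3], [-0.9, 2.11], [0.09, 2.58], [-1.31, 4.45], [0.11, 2.69], [-2.54, 2.54]. Speed limits (rad/s): [2.39, 2.39, 3.01, 3.14, 3.14, 3.14].

### API

Orientations are given as a rotation vector (axis times angle).
In Python, from rig import manip gives the robot as it stands. The module is installed in compiled form; this text tells all that it offers. Calls block until the motion is done:
- manip.move_to(position, orientation): joint-space move of the TCP to a pose.
- manip.servo_line(position, orientation=None, rate=0.15): straight line of the TCP; orientation=None keeps the orientation; rate is the mean speed in m/s.
- manip.set_joints(angles): joint-space move.
- manip.command_gripper(opening, f_grip=None): finger opening in m; f_grip is the grip in N (None keeps the last); returns when the fingers have stopped.
- manip.hold(seconds).
- manip.solve_ik(position, orientation): joint angles nearest the present ones, or None.
- manip.camera(name): name is "scene" or "top" or "wrist"; returns a dict with "image" (480x640x3 uint8, red, green, blue), "fx", "fy", "cx", "cy" (pixels), "cam_to_world" (4x4, takes a point from camera to world coordinates); the wrist camera has in their place "mount" (4x4, takes a point from camera to tool coordinates, whose origin is the TCP and whose axes are the flange's). Camera axes: x right, y down, z forward; pixel columns grow to the right and rows downward; lengths in m; the calibration is good to about 2 mm. A picture is of the moment at which its call begins: read the wrist's pose just before it. There is no depth.
A pose or a line that the arm cannot do raises manip.IKError and nothing moves.
- manip.sign_off(): hands the job in; it is judged then, once.
Readings, each from a call of its own:
- manip.get_time(): time.
- manip.get_joint_positions(): joint angles.
- manip.get_joint_vel(): joint speeds.
- manip.get_tau(): joint torques, N m.
- manip.get_position(): TCP position.
- manip.get_ee_rot(): TCP orientation.
- manip.get_contact_force(): force on the tool from outside, world axes, zero at the start.
- manip.get_torque(): the same for the moment, N m.
- manip.get_width(): finger opening in m.
- manip.get_grip_force(): force on a finger pad.
Only numpy, scipy, OpenCV 4.12 (cv2) and the standard library are available. Lean on these libraries where they do the work, as an engineer would, in place of code of your own. Each camera call takes 0.05 s, during which the arm holds its last target. There are 200 camera calls.

### The job

The wood lathe's gear lever has been left somewhere in the left-hand slot of its H-shaped gate (first is at that slot's far end, second at its near end). Change it into third: pushing the lever only with the fingertips and never gripping it, bring it to the middle, across to the right and then fully forward, away from you, into the far right-hand slot, without catching fourth, the near right-hand slot, on the way. Take the hand away and leave the tin, mallet, gouge and offcut lying and standing as they are.

Things in the scene. Friction and masses are not known exactly. Their poses are not given: they have to be found in the camera images.
- lathe: Bench wood lathe, grey-green iron, 700 mm long, fixed, yawed up to 10 degrees. Origin on the bench under the gear gate's centre; x forward (away from the robot's side), y to the operator's left. Bed from 130 mm left to 570 mm right of it; blank and tailstock on it, top 201 mm. Headstock 150 mm (x) by 215 mm, flat top 205 mm above the bench, with an 88 mm square rim that carries the gate.
- gate (a point): Centre of the top of the aluminium gate plate, 228 mm above the bench. Its H opening: two slots along the lathe's x (14 mm wide, 40 mm long, centres 23 mm apart in y) joined by a cross channel 15 mm wide in x; between the slots two tongues 9 mm wide with rounded corners. Far left is first, near left second, far right third, near right fourth.
- knob (a point): Centre of the black ball knob, 40 mm across, on the gear lever, a 10 mm steel stick. The lever turns about a point on the gate's centre line 45 mm under its top; the knob's centre is 125 mm from there: 80 mm above the plate when upright, about 11 mm lower in a slot's end, up to 39 mm out along x and 37 mm along y. About 3 N sideways moves it; unsprung, it stays where it is left.
- shift_fore (a joint): Fore-and-aft tilt of the lever in rad: 0 in the middle (neutral), +0.32 fully forward (away from the operator, lathe +x), -0.32 fully back. The lever crosses freely only within about 0.06 of 0; farther out the tongues stop it.
- shift_across (a joint): Sideways tilt of the lever in rad: positive to the operator's right (lathe -y). -0.30 to -0.22 in the left-hand slot, +0.22 to +0.30 in the right-hand slot, stops at both ends; 0 in the middle of the cross channel.
- wax_tin: Small round metal tin, 48 mm diameter, 29 mm high, loose on top of the headstock left of the gate; origin at the centre of its underside.
- mallet: Carver's wooden mallet standing on its head, 221 mm high, head 80 mm wide, loose on the bench to the left of the lathe; origin at the centre of its underside.
- gouge: Turning gouge lying on the bench in front of the lathe: wooden handle 200 mm long, 27 mm thick, steel blade 170 mm long; origin under the end of the handle where the blade begins, x axis along the blade.
- offcut: Block of spruce 110 by 55 by 38 mm lying on the bench in front of the lathe; origin at the centre of its underside.

How it is judged:
By the outcome, as a careful person would: the job done as asked, in the order asked, and still so for the second after the job is handed in, with the robot touching nothing.
It also fails if it takes over 64 s, if anything falls off the work surface, if the arm or the gripper's body presses on something with over 40 N, if the wrist force passes 120 N, or if a joint passes its speed limit or range.

## Working session

There is one attempt and no reset: what is moved stays moved. The work goes in short steps, each a Python script; the robot and the scene stay as the last script left them, time stands still between calls to the robot, and variables do not carry over. Pictures are saved under pics/ and viewed, at most 10 in all, crops included, and the job is handed in when it is done.

```bash
mkdir -p pics
python3 - <<'E'
from rig import manip
import cv2,numpy as np
np.set_printoptions(precision=4,suppress=True)
for n in ("scene","top"):
    c=manip.camera(n); cv2.imwrite(f"pics/{n}0.png",c["image"][:,:,::-1]); print(n,c["fx"],c["fy"],c["cx"],c["cy"]);print(c["cam_to_world"])
print(manip.get_ee_rot(),manip.get_time())
E
```

```text
scene 563.8745176638927 563.8745176638927 320.79739290728503 233.47771914715653
[[-0.0947  0.8642 -0.4941  1.0874]
 [ 0.9955  0.0848 -0.0426  0.1836]
 [ 0.005  -0.4959 -0.8684  1.2248]
 [ 0.      0.      0.      1.    ]]
top 469.4929895729514 469.4929895729514 322.81869632774686 249.0952546725833
[[-0.0265 -0.9988  0.0409  0.4563]
 [-0.9996  0.0266  0.0011  0.1209]
 [-0.0022 -0.0408 -0.9992  1.1676]
 [ 0.      0.      0.      1.    ]]
[-3.0622 -0.6957  0.0004] 0.1
```

View pics/scene0.png

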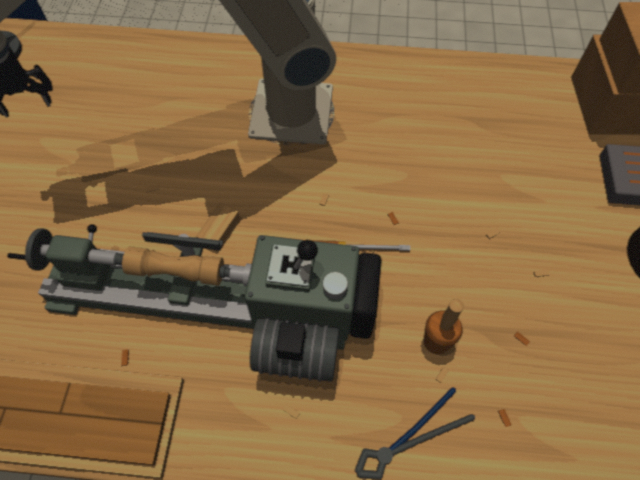

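View pics/top0.png

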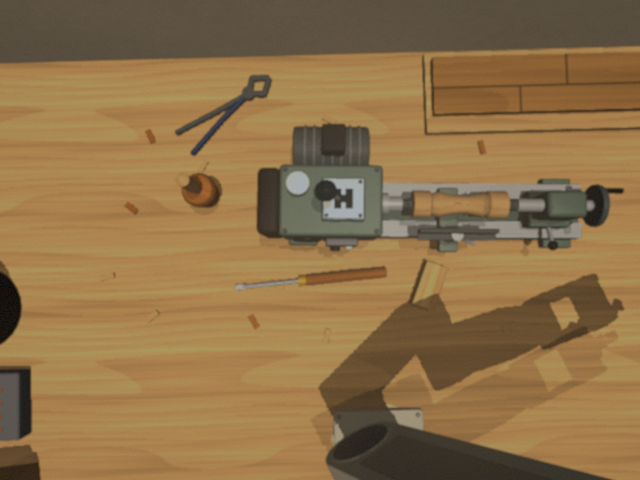

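Scene view: gate H at about (289,266), knob at (307,249), tin at (335,286). Top view: H at (344,199), knob at (325,190), tin at (297,183). Next I measure them.

```bash
cat > h.py <<'E'
from rig import manip
import cv2,numpy as np
np.set_printoptions(precision=4,suppress=True)
def ray(c,p,T=None):
    T=c["cam_to_world"] if T is None else T
    d=T[:3,:3]@np.array([(p[0]-c["cx"])/c["fx"],(p[1]-c["cy"])/c["fy"],1]); return T[:3,3],d/np.linalg.norm(d)
def onz(c,p,z,T=None):
    o,d=ray(c,p,T); return o+d*(z-o[2])/d[2]
def tri(rs):
    A=sum(np.eye(3)-np.outer(d,d) for o,d in rs); b=sum((np.eye(3)-np.outer(d,d))@o for o,d in rs)
    x=np.linalg.solve(A,b); return x,[np.linalg.norm(np.cross(x-o,d)) for o,d in rs]
def blob(m,p):  # component containing/nearest pixel p
    n,l,s,ce=cv2.connectedComponentsWithStats(m.astype(np.uint8)); ok=[i for i in range(1,n) if s[i,4]>15]
    i=min(ok,key=lambda i:np.min(np.hypot(*(np.argwhere(l==i)[:,::-1]-p).T))); return l==i,ce[i],s[i]
E
python3 - <<'E'
from h import *
rs=[];tiles=[]
for n,k,g in (("scene",(307,248),(289,266)),("top",(325,190),(344,199))):
    c=manip.camera(n);im=c["image"];v=im.max(2).astype(int)
    sat=v-im.min(2)
    print(n,"V at knob",v[k[1],k[0]],"plate",im[g[1]-14,g[0]-10] if n=="scene" else im[g[1]+15,g[0]+8])
    w=np.zeros(v.shape,bool); w[k[1]-14:k[1]+15,k[0]-14:k[0]+15]=1
    m,ce,s=blob((v<50)&w,k); (kc,kr)=cv2.minEnclosingCircle(np.argwhere(m)[:,::-1].astype(np.float32)); print("knob",ce,s,kc,kr)
    rs.append(ray(c,ce))
    w[:]=0;w[g[1]-30:g[1]+31,g[0]-30:g[0]+31]=1
    P,_,s=blob((v>135)&(sat<40)&w,(g[0],g[1]+17) if n=="top" else (g[0]-14,g[1])); 
    r=cv2.minAreaRect(np.argwhere(P)[:,::-1].astype(np.float32)); print("plate",s,r)
    B=cv2.boxPoints(r); W=np.array([onz(c,b,.228) for b in B]); print(W[:,:2],W.mean(0),np.linalg.norm(W[1]-W[0]),np.linalg.norm(W[2]-W[1]))
    t=im[g[1]-38:g[1]+37,g[0]-45:g[0]+45].copy(); t=cv2.resize(t,None,fx=8,fy=8,interpolation=cv2.INTER_CUBIC)[:,:,::-1].copy()
    cv2.polylines(t,[((B-[g[0]-45,g[1]-38]+.5)*8).astype(int)],True,(0,0,255),1); tiles.append(cv2.resize(t,(400,333)))
print("knob",tri(rs))
cv2.imwrite("pics/crop.png",np.hstack(tiles))
E
```

```text
scene V at knob 39 plate [162 166 154]
knob [306.5468 250.5439] [293 241  25  22 342] (303.5, 252.0) 14.500100135803223
plate [268 245  39  40 698] ((288.58538818359375, 264.2317199707031), (38.982337951660156, 36.11111068725586), 6.34019136428833)
[[0.634  0.0409]
 [0.5545 0.0377]
 [0.5567 0.1163]
 [0.6358 0.1168]] [0.5953 0.0779 0.228 ] 0.07957782185005623 0.07866853050060157
top V at knob 58 plate [167 173 177]
knob [324.8421 197.5789] [320 196  10   4  19] (324.5, 197.5) 4.527792930603027
plate [ 323  178   41   41 1013] ((343.0, 198.0), (40.0, 40.0), 90.0)
[[0.6381 0.1178]
 [0.6359 0.0372]
 [0.5551 0.0396]
 [0.5572 0.1199]] [0.5966 0.0786 0.228 ] 0.08059941070552167 0.08088599532287419
knob (array([0.5903, 0.1147, 0.2816]), [np.float64(0.0007369953562488876), np.float64(0.000736995356248905)])
```

View pics/crop.png

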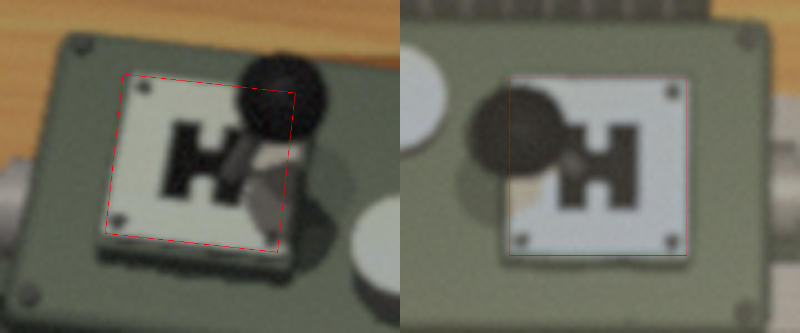

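The crops show the plate outlined well in both views. The knob's ball centre is at about scene (306.7,249.6) and top (324.6,190.2), measured off the crops. The lever stands in the left slot, near the middle in fore and aft.

Run:
```python
from h import *
C={n:manip.camera(n) for n in("scene","top")}
k,e=tri([ray(C["scene"],(306.7,249.6)),ray(C["top"],(324.6,190.2))]); print(k,e)
# headstock/plate yaw from straight edges
c=C["top"];a=onz(c,(299+109/4.444-.5,161+76/4.444-.5),.228);
b=onz(c,(299+288/4.444-.5,161+75/4.444-.5),.228);print("plate yaw deg",np.degrees(np.arctan2(-(a-b)[0],(a-b)[1])))
g=np.array([.596,.0782]);print("off",k[:2]-g, "dist pivot",np.linalg.norm(k-[*g,.183]))
for n,p in (("scene",(306.7,249.6)),("top",(324.6,190.2))): 
  q=onz(C[n],p,.302); print(n,q[:2]-g)
for p in ([.59,.20,.42],[.50,.05,.42],[.7,.08,.42],[.59,.05,.30]): print(manip.solve_ik(p,[np.pi,0,0]))
```

```text
[0.6005 0.1157 0.3046] [np.float64(3.7590018513574846e-05), np.float64(3.759001851361828e-05)]
plate yaw deg -1.2231655212822052
off [0.0045 0.0375] dist pivot 0.12731855183619334
scene [0.0031 0.0374]
top [0.0049 0.0375]
[ 0.3077  0.2819  1.4499 -0.      1.4097  1.8785]
[ 0.076   0.0773  1.699  -0.      1.3653  1.6468]
[ 0.0969  0.4211  1.2534 -0.      1.467   1.6677]
[ 0.0644  0.3251  1.6621 -0.      1.1544  1.6352]
```

```bash
cat >> h.py <<'E'
R=[np.pi,0,0]
yaw=np.radians(-1.2); X=np.array([np.cos(yaw),np.sin(yaw)]); Y=np.array([-X[1],X[0]]); G=np.array([.596,.0782])
def wp(fx,ly,z): return [*(G+fx*X+ly*Y),z]     # lathe offsets -> world
def F(): return np.array(manip.get_contact_force())
def loc(): d=np.array(manip.get_position())[:2]-G; return np.array([d@X,d@Y])
def push(a,b,z,n,lim=14,rate=.03):
    f0=F(); out=[]
    for t in np.linspace(0,1,n+1)[1:]:
        p=np.array(a)+t*(np.array(b)-a); manip.servo_line(wp(*p,z),rate=rate)
        f=F()-f0; out.append((*loc()*1e3,*f))
        if np.linalg.norm(f[:2])>lim: print("LIMIT"); break
    print(np.round(out,1))
R=list(cv2.Rodrigues(cv2.Rodrigues(np.array([0,0,yaw]))[0]@cv2.Rodrigues(np.array([np.pi,0,0.]))[0])[0].ravel())
E
python3 - <<'E'
from h import *
manip.command_gripper(0.0)
p=np.array(manip.get_position()); manip.servo_line([p[0],p[1],.42],rate=.25)
manip.move_to(wp(.060,.0375,.42),R)
manip.servo_line(wp(.060,.0375,.305),rate=.15)
push((.060,.0375),(.038,.0375),.305,2,rate=.06)
push((.038,.0375),(.0315,.0375),.305,5)
c=manip.camera("top");cv2.imwrite("pics/t1.png",cv2.resize(c["image"][130:260,250:420,::-1],None,fx=4,fy=4)) 
print(manip.get_position(),manip.get_ee_rot(),manip.get_time(),manip.get_width())
E
```

```text
[[48.7 37.6 -0.5  0.1  0.3]
 [37.6 37.5 -0.2  0.3 -1. ]]
[[36.8 37.5 -0.8  0.3  1. ]
 [35.4 37.5  0.2  0.9 -0. ]
 [34.4 37.5  1.6  0.1  0.7]
 [33.1 37.6  3.8  0.1  0.3]
 [31.7 37.6  3.6  1.1  3.4]]
[0.6285 0.1151 0.3054] [-3.1412  0.0329 -0.0012] 7.5167 -0.00011718330669541127
```

Run:
```python
from h import *
c=manip.camera("scene");a=cv2.resize(c["image"][190:320,230:400,::-1],None,fx=4,fy=4);cv2.imwrite("pics/s1.png",a)
```

```text
(no output)
```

View pics/s1.png

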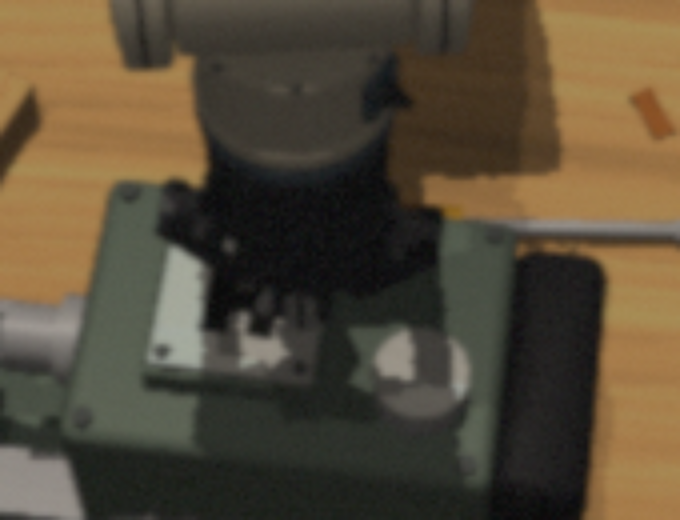

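The picture shows the closed fingers on the far side of the knob, with the plate and tin undisturbed. Contact came at 34.5 mm, which fits the measured knob, and the lever is now near neutral. Next is the push across, with the hand turned 90° so that the narrow side of the fingers pushes.

```bash
cat >> h.py <<'E'
def rot(a): return list(cv2.Rodrigues(cv2.Rodrigues(np.array([0,0,yaw+a]))[0]@cv2.Rodrigues(np.array([np.pi,0,0.]))[0])[0].ravel())
E
python3 - <<'E'
from h import *
manip.servo_line(wp(.055,.0375,.305),rate=.15)
manip.servo_line(wp(.055,.0375,.40),rate=.2)
P=wp(0,.095,.40)
for a in (np.pi/2,-np.pi/2):
    q=manip.solve_ik(P,rot(a)); print(a,q)
    if q is not None and abs(q[5])<1: break
manip.move_to(P,rot(a))
manip.servo_line(wp(0,.095,.305),rate=.15)
push((0,.095),(0,.072),.305,2,rate=.08)
push((0,.072),(0,-.001),.305,18,rate=.04,lim=12)
print(manip.get_time())
E
```

```text
1.5707963267948966 [ 0.2628  0.2931  1.4781 -0.      1.3704  0.2837]
[[ 0.3 82.9 -0.6 -0.4 -0.8]
 [ 0.  71.4 -0.7 -0.5 -0.8]]
[[ 0.  67.8 -1.1  0.2  1.1]
 [ 0.2 64.2  0.2  2.   2.6]
 [ 0.2 59.9 -0.4  4.3  2.2]
 [ 0.  55.6  0.5  3.1  2. ]
 [-0.1 51.5  0.9  1.4  1.9]
 [-0.1 47.4 -0.1  1.7  2.8]
 [-0.1 43.3 -0.1  2.1  1.2]
 [-0.1 39.1  0.7  0.8  1.1]
 [-0.1 35.1  0.8  1.2  0.9]
 [-0.1 31.   0.6  0.8  0.8]
 [-0.1 27.  -0.7  0.2  0.6]
 [-0.1 22.9  0.3  0.8  1.9]
 [-0.1 18.9 -0.1  0.8  0.5]
 [-0.1 14.8 -0.1 -0.1  0.7]
 [-0.1 10.8 -0.1  0.9  1.1]
 [-0.1  6.8  0.2  0.1  1.2]
 [-0.1  2.7 -1.2  0.7 -0.1]
 [-0.  -1.3 -0.2  0.5  0.6]]
15.6833
```

Run:
```python
from h import *
manip.servo_line(wp(0,.03,.305),rate=.15)
manip.servo_line(wp(0,.03,.40),rate=.2)
manip.move_to(wp(-.10,-.034,.42),R)
manip.servo_line(wp(-.19,-.034,.42),rate=.25)
t=[]
for n,g in (("scene",(289,260)),("top",(344,195))):
    c=manip.camera(n); t.append(cv2.resize(c["image"][g[1]-38:g[1]+37,g[0]-45:g[0]+45,::-1],(400,333),interpolation=cv2.INTER_CUBIC))
cv2.imwrite("pics/c2.png",np.hstack(t)); print(manip.get_time())
```

```text
18.6
```

View pics/c2.png

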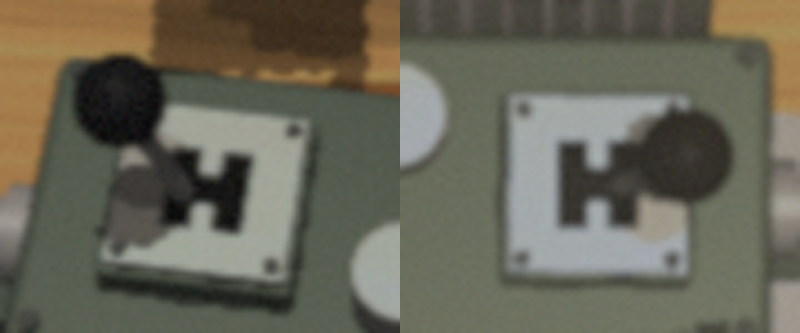

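The crops show the lever in the right-hand slot at neutral: knob at scene px (270.3,243.8) and top px (363.1,191.4), tin unmoved. Next is the forward push.

Run:
```python
from h import *
C={n:manip.camera(n) for n in("scene","top")}
k,e=tri([ray(C["scene"],(270.3,243.8)),ray(C["top"],(363.1,191.4))]); d=k[:2]-G; lx,ly=d@X,d@Y; print(k,e,lx,ly)
assert abs(lx)<.008 and -.042<ly<-.025
manip.servo_line(wp(-.065,ly,.42),rate=.2)
manip.servo_line(wp(-.065,ly,.302),rate=.15)
push((-.065,ly),(-.036,ly),.302,2,rate=.08)
push((-.036,ly),(.004,ly),.302,10,rate=.04,lim=15)
push((.004,ly),(.014,ly),.302,10,rate=.03,lim=9)
manip.servo_line(wp(-.07,ly,.302),rate=.15)
manip.servo_line(wp(-.10,ly,.42),rate=.2)
manip.servo_line(wp(-.19,ly,.42),rate=.25)
t=[]
for n,g in (("scene",(289,260)),("top",(344,195))):
    c=manip.camera(n); t.append(cv2.resize(c["image"][g[1]-38:g[1]+37,g[0]-45:g[0]+45,::-1],(400,333),interpolation=cv2.INTER_CUBIC))
cv2.imwrite("pics/c3.png",np.hstack(t)); print(manip.get_time())
```

```text
[0.5959 0.0461 0.3064] [np.float64(0.0013066540315425823), np.float64(0.0013066540315426424)] 0.0006007032689106812 -0.0321417375823612
[[-49.8 -32.1  -0.4  -1.5  -0.3]
 [-35.8 -32.2  -0.8   0.6   0.8]]
[[-32.  -32.1   0.1  -1.2   0.8]
 [-28.2 -32.2  -1.8  -2.2   1.3]
 [-23.9 -32.2  -1.3  -1.6   0.9]
 [-19.8 -32.2  -2.2  -1.9   1.7]
 [-15.8 -32.1  -2.1  -1.7   1. ]
 [-11.7 -32.2  -1.9  -2.1   1.2]
 [ -7.7 -32.2  -1.4  -1.8   0.7]
 [ -3.8 -32.2  -1.6  -3.3  -0.2]
 [  0.1 -32.1  -2.1  -2.3  -1.4]
 [  4.1 -32.   -1.1  -1.9  -1.8]]
[[  4.9 -32.   -1.5   1.   -0.7]
 [  6.  -32.1  -1.9   1.6  -1. ]
 [  7.  -32.1  -0.7   1.5  -0.9]
 [  8.1 -32.1  -1.4   2.2   0.1]
 [  9.1 -32.2  -1.6   0.7  -0.7]
 [ 10.  -32.2  -2.4   1.4  -0.9]
 [ 10.6 -32.1  -4.4   1.1  -0.1]
 [ 11.2 -32.1  -4.9   2.5  -0. ]
 [ 11.7 -32.1  -8.    1.4   1. ]
 [ 12.3 -32.1  -8.7   1.6   0.5]]
28.15
```

View pics/c3.png

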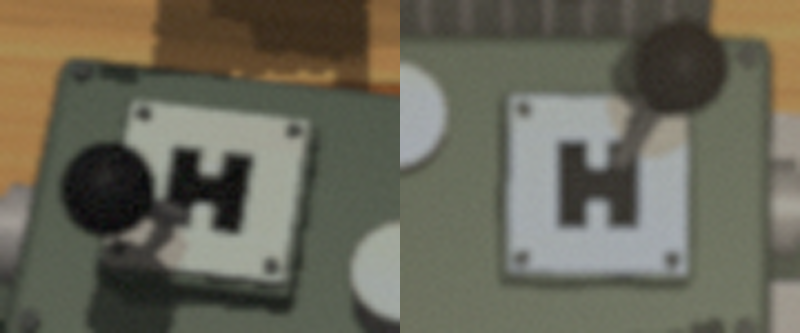

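The knob now stands at the far right: top crop (680,68), scene crop (107,188). The stick lies in the far right-hand slot, the force rose against the end stop, and the hand is clear.

Run:
```python
from h import *
C={n:manip.camera(n) for n in("scene","top")}
k,e=tri([ray(C["scene"],(244+107/4.444-.5,222+188/4.444-.5)),ray(C["top"],(299+280/4.444-.5,157+68/4.444-.5))]); d=k[:2]-G; print(k,e,d@X,d@Y)
if d@X>.036: print(manip.sign_off())
```

```text
[0.634  0.0466 0.2992] [np.float64(0.0005819948713693987), np.float64(0.0005819948713694429)] 0.038618042357823554 -0.03084309689490927
the job is handed in; nothing more can be done
None
```

The lever is in third: its knob was measured 39 mm forward and 31 mm right of the gate centre. It was moved only by fingertip pushes, the hand was withdrawn, and the job was handed in at about 28 s; the tin was unmoved in the last pictures, but I did not re-check the mallet, gouge and offcut by camera.

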